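# Put the jeweller's bench tools back on their storage boards

## Task

Tidy the jeweller's bench: put each of the four tools (bur stand, doming block, horn anvil, brush) back on the storage board whose dark felt inlay has the shape and size of its foot. Set each one down upright, the brush bristles down, centred in the inlay and lined up with it (either way round), and leave the torch and the jar where they stand.

Things in the scene. Friction and masses are not known exactly. Their poses are not given: they have to be found in the camera images.
- bur_stand_mid (a point): bur stand: round light-wood disc, 52 mm diameter and 30 mm high, standing upright, with a cluster of short burs on top (within 20 mm of the axis; whole thing 50 mm high); about 90 g. Grip the wooden disc. Point on its axis 24 mm above its underside, z up.
- doming_block_mid (a point): doming block: steel cube of 42 mm edge with round cups in its faces; about 0.5 kg. Point at its centre, 21 mm above its underside; x and y are square to its upright faces, z up.
- anvil_mid (a point): small steel horn anvil, 50 mm high, about 0.75 kg: foot 34 x 80 mm and 14 mm high, narrower waist (26 mm wide), top 34 mm wide from 34 to 50 mm height and about as long as the foot, plus a thin horn that sticks out at the +y end to 66 mm from the middle. Point in the middle of the foot's outline, 25 mm above its underside; y along its length towards the horn, x across (34 mm, the way to grip it), z up.
- brush_mid (a point): bench brush lying bristles down: dark wooden back 36 x 110 mm (20 to 40 mm above the underside) over a stiff black bristle block 32 x 104 mm; 40 mm high in all, about 110 g; all rigid. Point at its centre, 20 mm above its underside; y along its length, x across (36 mm, the way to grip it), z up.
- round_board_felt (a point): storage board with the round inlay: light wood board 134 x 66 x 5 mm, fixed on the bench (it cannot be moved), with a flush dark felt inlay at its centre: a disc of 60 mm diameter, for the foot of the bur stand. This point is the centre of the inlay, on the board's top face (5 mm above the bench); y runs along the board's 134 mm length, z up.
- square_board_felt (a point): storage board with the square inlay: light wood board 134 x 66 x 5 mm, fixed on the bench (it cannot be moved), with a flush dark felt inlay at its centre: a 50 x 50 mm square, for the doming block. This point is the centre of the inlay, on the board's top face (5 mm above the bench); y runs along the board's 134 mm length, z up.
- short_board_felt (a point): storage board with the shorter oblong inlay: light wood board 134 x 66 x 5 mm, fixed on the bench (it cannot be moved), with a flush dark felt inlay at its centre: a 42 x 88 mm rectangle, 88 mm along y, for the foot of the anvil; the horn may point to either end. This point is the centre of the inlay, on the board's top face (5 mm above the bench); y runs along the board's 134 mm length, z up.
- long_board_felt (a point): storage board with the longer oblong inlay: light wood board 134 x 66 x 5 mm, fixed on the bench (it cannot be moved), with a flush dark felt inlay at its centre: a 44 x 118 mm rectangle, 118 mm along y, for the brush, either way round. This point is the centre of the inlay, on the board's top face (5 mm above the bench); y runs along the board's 134 mm length, z up.
- torch_mid (a point): bystander: gas hand torch standing in a yellow base, 85 x 85 mm and about 155 mm high, at the right of the work. Point on its axis 70 mm above the bench. To be left alone.
- jar_mid (a point): bystander: clear open jar, 72 mm diameter, 62 mm high, with polishing wheels on shanks standing in it (to about 105 mm), at the left of the work. Point on its axis 31 mm above the bench. To be left alone.
Not all that is in view belongs to the job. Of the things shaped like the part that bears bur_stand_mid, the wooden one is meant.

How it is judged (in metres and radians):
At the end, for the whole second after the job is handed in: Each tool stands upright (0.1 rad) and at rest, flat on its own board (height within 4 mm), its middle within 10 mm of the inlay's centre; anvil and brush lie along their inlays within 0.2 rad, either way round; the doming block is square to its inlay within 0.25 rad (horizontal distance between bur_stand_mid and round_board_felt below 0.01 m and z of bur_stand_mid in the frame of round_board_felt between 0.02 and 0.028 m and angle between each of bur_stand_mid, doming_block_mid, anvil_mid, brush_mid's own z axis and vertical below 0.1 rad and linear speed of each of bur_stand, doming_block, anvil, brush below 0.02 m/s and horizontal distance between doming_block_mid and square_board_felt below 0.01 m and z of doming_block_mid in the frame of square_board_felt between 0.017 and 0.025 m and horizontal distance between anvil_mid and short_board_felt below 0.01 m and z of anvil_mid in the frame of short_board_felt between 0.021 and 0.029 m and horizontal distance between brush_mid and long_board_felt below 0.01 m and z of brush_mid in the frame of long_board_felt between 0.016 and 0.024 m and (angle between the x axis of doming_block_mid and the x axis of square_board_felt, either way round below 0.25 rad or angle between the x axis of doming_block_mid and the y axis of square_board_felt, either way round below 0.25 rad) and angle between the y axis of anvil_mid and the y axis of short_board_felt, either way round below 0.2 rad and angle between the y axis of brush_mid and the y axis of long_board_felt, either way round below 0.2 rad); the robot touches nothing.
It fails at once if the torch was moved by more than 20 mm or tipped (distance of torch_mid from where it was at the start of the episode above 0.02 m or angle between torch_mid's own z axis and vertical above 0.25 rad).
It fails at once if the jar was moved by more than 20 mm or tipped (distance of jar_mid from where it was at the start of the episode above 0.02 m or angle between jar_mid's own z axis and vertical above 0.25 rad).
It also fails if it takes over 104 s, if anything falls off the work surface, if the arm or the gripper's body presses on something with over 40 N, if the wrist force passes 120 N, or if a joint passes its speed limit or range.

## Robot

A 6-joint arm with a two-finger parallel gripper is mounted at the origin on the work surface. World frame = base frame: x ahead of the robot, y to its left, z up, the work surface at z = 0. Lengths are in m, angles in degrees, forces in N, time in s.
With the tool pointing down it reaches from about 0.375 to 0.9 m from the base axis. Payload 3.1 kg.
Tool frame: the origin (TCP) lies on the centre line of the jaws, within the pads' length; the fingertips stand 25 mm ahead of it and the grasp point (between the pads) lies 6 mm ahead of it; z points along the fingers, y is the line along which they close (so a half turn about z gives the same grasp; the last joint's range is limited). The gripper opens to 87 mm and grips with 3 to 60 N. Pads are 19 mm wide; open, the fingers measure 117 mm over their backs; the gripper's body (75 mm by 190 mm) begins 51 mm behind the grasp point.
Start: joints at [-77.206, 30.224, 82.088, -0, 67.689, -10.227], TCP at [0.244, -0.575, 0.219] pointing down, gripper open.
Joint ranges: [-176.69, 176.69], [-43.24, 126.21], [12.49, 139.97], [-82, 262], [0, 151.66], [-163.58, 163.58]. Speed limits (degrees/s): [159.86, 159.86, 180, 180, 180, 180].

## Interface

Orientations are given as a 3x3 rotation matrix whose columns are the frame's x, y, z axes.
In Python, from rig import bot, cams, models gives the robot as it stands. The module is installed in compiled form; this text tells all that it offers.
- The arm moves only by the shell command python3 -m handwheel 'ROWS' [OPENING]. ROWS is JSON, a list of rows, each a list of 6 numbers: the shift along the world's x, y, z each as a share of 1 m, from -1 to 1, then the turn, a rotation vector about the world's x, y, z each as a share of 2 rad, from -1 to 1. In form: [[dx, dy, dz, wx, wy, wz], ...]. A call has exactly 8 rows; each row is the pose to reach, as a shift and turn from the pose commanded when the call began; what a row does not reach only later rows make up. A row lasts 1/12 s, in which the tool goes at most 41.7 mm and 7.16 degrees, less where a joint would pass 70% of its speed; a pose out of reach is approached as far as the arm can. A call with a number of a shift or a turn outside -1 to 1 is refused whole. A call with a gripper value outside its range is refused whole. OPENING is the opening, from -1 (shut) to 1 (fully open), so that 0 is half open, set as the call begins (- or left out, the last holds). The fingers move at their own pace and stop on an object; the grip force is fixed at half the most. Time passes only in rows, so rows that repeat a pose let the fingers close, or fill a call up. It gives the time, the measured TCP pose, the force, the opening and the grip force at its end, in the units of the state.
- bot.read_state(): the state, without advancing time (a new reading comes with each control period).
- cams.capture(name): name is "side" or "top" or "wrist"; returns (picture, depth): 420x560x3 uint8, blue, green, red; 420x560 float32, m along the optical axis (not along the pixel's ray), 0 where there is no reading.
- cams.calibration(name): a dict with "mtx" (3x3 intrinsics, pixels), "R" (3x3) and "t" (3): a world point X has camera coordinates R X + t; the wrist camera has in their place "tool_from_camera" (4x4, takes a point from camera to tool coordinates, whose origin is the TCP and whose axes are the flange's). Camera axes: x right, y down, z forward; pixel columns grow to the right and rows downward; lengths in m; the calibration is good to about 2 mm. The wrist camera is an equidistant fisheye: a pixel r from the principal point sees the ray r / f radians off the axis. A picture is of the moment at which its call begins: read the wrist's pose just before it. calibration takes no time and is no camera call.
- bot.hand_in(): hands the job in; it is judged then, once.
Trained networks look in the newest picture that a camera, given by its name, has taken for a name from the list of things; names that differ only in an ending like _2 or _b are one class to them, and where a whole thing is asked for, a point or a joint stands for the part that bears it (a point fixed in the world has none). Each returns a list of dicts, best first, with "conf" (0 to 1); they miss things now and then, are a little off and sometimes report something else, mostly with a low value. They report only what shows in the picture. A call takes as long as a camera call. They do not tell look-alikes from the thing itself.
- models.spot_in(query, camera): "position" ([column, row] in pixels, amid what is visible of it).
- models.tip_of(query, camera): "position" ([column, row] in pixels: a listed point, or the origin of a listed thing).
The state is a dict: "time_s": time; "joint_positions": joint angles; "qvel": joint speeds; "tau": joint torques, N m; "position": TCP position; "tcp_rot": TCP orientation; "force": force on the tool from outside, world axes, zero at the start; "moment": the same for the moment, N m; "opening": opening from 0.0 (shut) to 1.0 (fully open); "grasp_force": force on a finger pad.
Only numpy, scipy, OpenCV 4.12 (cv2) and the standard library are available. Lean on these libraries where they do the work, as an engineer would, in place of code of your own. Each camera call takes 0.05 s, during which the arm holds its last target. There are 200 camera calls.

## Working session

There is one attempt and no reset: what is moved stays moved. The work goes in short steps, Python scripts to look and compute and a shell command to move; the robot and the scene stay as the last step left them, time stands still between calls to the robot, and variables do not carry over. Pictures are saved under pics/ and viewed, at most 14 in all, crops included, and the job is handed in when it is done.

```bash
mkdir -p pics; cat > h.py <<'E'
import numpy as np, cv2
from rig import bot, cams, models
def snap(n,f):
    im,d=cams.capture(n); cv2.imwrite(f'pics/{f}.png',im); np.save(f'pics/{f}.npy',d); return im,d
def world(n,d):
    c=cams.calibration(n); K=np.array(c['mtx']);R=np.array(c['R']);t=np.array(c['t'])
    v,u=np.mgrid[:d.shape[0],:d.shape[1]]
    P=np.stack([(u-K[0,2])/K[0,0]*d,(v-K[1,2])/K[1,1]*d,d],-1)
    return (P-t)@R
E
python3 - <<'E'
from h import *
im,d=snap('top','top0'); snap('side','side0')
print(cams.calibration('top')); 
W=world('top',d); np.save('pics/W.npy',W)
for q in ['bur_stand_mid','doming_block_mid','anvil_mid','brush_mid','round_board_felt','square_board_felt','short_board_felt','long_board_felt','torch_mid','jar_mid']:
    for m in models.tip_of(q,'top')[:3]:
        u,v=np.round(m['position']).astype(int); print(q,round(m['conf'],2),u,v,W[min(v,419),min(u,559)].round(3))
E
```

```text
{'mtx': array([[464.51665145,   0.        , 286.57396003],
       [  0.        , 464.51665145, 218.25729589],
       [  0.        ,   0.        ,   1.        ]]), 'R': array([[ 0.02715595, -0.99961552,  0.00560026],
       [-0.99185517, -0.02764171, -0.12433526],
       [ 0.12444226, -0.0021782 , -0.99222446]]), 't': array([-0.00377459,  0.49588282,  1.35960973])}
bur_stand_mid 0.69 410 252 [ 0.405 -0.359  0.031]
bur_stand_mid 0.62 384 275 [ 0.335 -0.28   0.044]
bur_stand_mid 0.51 378 242 [ 0.433 -0.265  0.026]
doming_block_mid 0.48 200 231 [0.449 0.264 0.045]
anvil_mid 0.58 318 238 [ 0.438 -0.084  0.046]
brush_mid 0.55 319 167 [ 0.654 -0.084  0.037]
round_board_felt 0.96 269 177 [0.626 0.067 0.006]
square_board_felt 0.9 378 180 [ 0.626 -0.269  0.003]
short_board_felt 0.59 257 236 [0.442 0.098 0.005]
long_board_felt 0.62 205 170 [0.642 0.265 0.006]
torch_mid 0.8 464 218 [ 0.498 -0.484  0.128]
jar_mid 0.77 125 227 [0.45  0.467 0.1  ]
```

View pics/top0.png

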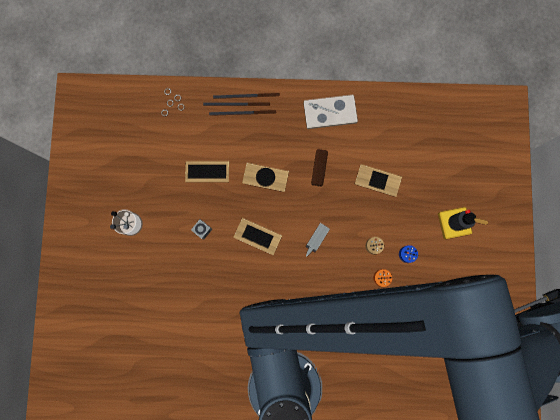

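View pics/side0.png

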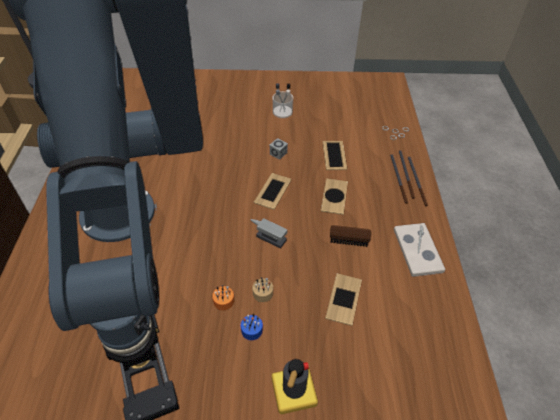

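The top view shows the wooden bur stand at (375,245), between blue (409,254) and orange (384,278) look-alikes. The doming block is at (201,229), anvil (317,240) with its horn towards lower left, and brush (320,168). The felts are long (207,171), round (265,177), square (379,180) and short (257,236). Next I fit outlines.

```bash
cat >> h.py <<'E'
def onplane(n,uv,z):
    c=cams.calibration(n); K=np.array(c['mtx']);R=np.array(c['R']);t=np.array(c['t'])
    r=np.c_[(uv-[K[0,2],K[1,2]])/[K[0,0],K[1,1]],np.ones(len(uv))]@R; C=-R.T@t
    return C+r*((z-C[2])/r[:,2])[:,None]
def fit(P):
    (cx,cy),(w,h),a=cv2.minAreaRect((P[:,:2]*1000).astype(np.float32))
    if w<h: w,h,a=h,w,a+90
    return np.round([cx,cy,w,h,(a+90)%180-90],1)   # a: direction of long side, world deg
E
python3 - <<'E'
from h import *
im=cv2.imread('pics/top0.png'); W=np.load('pics/W.npy'); g=im.max(2)
def roi(u,v,r): 
    m=np.zeros(g.shape,bool); m[v-r:v+r,u-r:u+r]=1; return m
def big(m):
    n,l,s,c=cv2.connectedComponentsWithStats(m.astype(np.uint8)); k=1+s[1:,4].argmax(); v,u=np.where(l==k); return np.c_[u,v].astype(float)
for n,u,v,r in [('long',207,171,24),('round',265,177,24),('square',379,180,24),('short',257,236,24)]:
    uv=big(roi(u,v,r)&(g<60)); P=onplane('top',uv,.005)
    uv2=big(roi(u,v,r+6)&(((im[...,2]>140))|(g<60))&(W[...,2]<.02)); Q=onplane('top',uv2,.005)
    print(n,'felt',fit(P),P.mean(0).round(4),'board',fit(Q),Q.mean(0).round(4))
for n,u,v,r,z,zt in [('dome',201,229,16,.03,.042),('anvil',317,240,24,.035,.05),('brush',320,168,24,.025,.04),('bur',375,245,14,.018,.03)]:
    m=roi(u,v,r)&(W[...,2]>z); uv=big(m); P=onplane('top',uv,zt); D=W[uv[:,1].astype(int),uv[:,0].astype(int)]
    print(n,fit(P),P.mean(0).round(4),'z',np.percentile(D[:,2],[5,50,95]).round(3), 'D', fit(D))
c=im[60:300,100:500]; cv2.imwrite('pics/c1.png',cv2.resize(im[145:290,180:430],None,fx=3.2,fy=3.2,interpolation=cv2.INTER_CUBIC))
print(cams.calibration('wrist'), bot.read_state())
E
```

```text
long felt [639.1 260.9 114.8  37.8 -88.4] [0.6391 0.2608 0.005 ] board [639.8 261.  132.8  66.2 -87.5] [0.6391 0.2606 0.005 ]
round felt [627.   79.9  55.6  53.4 -88.4] [0.6269 0.0797 0.005 ] board [627.1  80.  134.3  68.3  80.1] [0.6267 0.0794 0.005 ]
square felt [ 627.1 -268.9   48.9   46.6   74.5] [ 0.6271 -0.269   0.005 ] board [ 626.7 -270.   136.5   68.1   74.2] [ 0.6264 -0.2692  0.005 ]
short felt [442.5  97.6  86.3  40.   67.6] [0.4426 0.0972 0.005 ] board [442.8  97.6 134.2  68.4  68.2] [0.4427 0.0972 0.005 ]
dome [455.7 263.3  44.5  42.2  53.2] [0.456  0.2636 0.042 ] z [0.036 0.041 0.046] D [456.5 264.5  43.7  42.3  53.1]
anvil [429.4 -76.3 105.3  33.8 -30.3] [ 0.4374 -0.081   0.05  ] z [0.044 0.049 0.053] D [429.7 -76.5 105.1  33.9 -30.2]
brush [652.5 -84.3 110.9  36.   -7.2] [ 0.6525 -0.0843  0.04  ] z [0.033 0.039 0.043] D [513.7 -52.9 401.6  44.1 -12.7]
bur [ 422.3 -254.7   50.    49.1   45.8] [ 0.4227 -0.2548  0.03  ] z [0.024 0.03  0.047] D [ 388.  -130.1  310.4   49.6  -74.5]
{'mtx': array([[325.1922621 ,   0.        , 283.56632746],
       [  0.        , 325.1922621
[... 531 characters left out ...]
025789e-05,
        6.76898470e+01, -1.02292426e+01]), 'qvel': array([ 0.04003115,  0.01225513, -0.02168482,  0.03124446,  0.00542339,
        0.00751007]), 'tau': array([-1.09176166e-03, -4.39744878e+01, -1.76889932e+01,  6.33267453e-02,
        5.08125639e-02, -2.98099883e-05]), 'position': array([ 0.24445787, -0.57518204,  0.21927164]), 'tcp_rot': array([[ 9.20335901e-01,  3.91128917e-01,  4.74114171e-06],
       [ 3.91128917e-01, -9.20335900e-01, -1.83457033e-05],
       [-2.81209216e-06,  1.87386070e-05, -1.00000000e+00]]), 'force': array([-0.69028545, -0.19128134,  0.05599222]), 'moment': array([-0.00991868,  0.04982794, -0.00707795]), 'grasp_force': 0.0, 'opening': 0.9999628493257422}
```

View pics/c1.png

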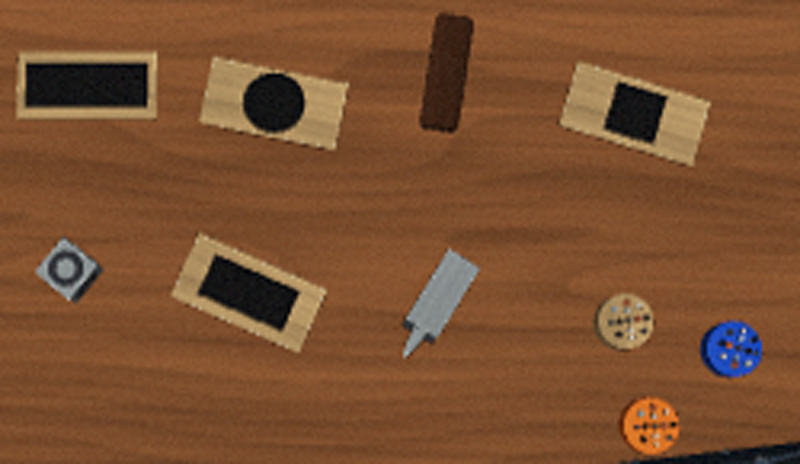

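Outlines match the given sizes: anvil middle about (0.441,-0.083) with its length at -30°, the rest as fitted. I start with the bur stand.

```bash
python3 -m handwheel '[[0.1,0.16,-0.05,0,0,0.11],[0.1,0.16,-0.05,0,0,0.11],[0.1,0.16,-0.05,0,0,0.11],[0.1,0.16,-0.05,0,0,0.11],[0.1,0.16,-0.05,0,0,0.11],[0.1,0.16,-0.05,0,0,0.11],[0.1,0.16,-0.05,0,0,0.11],[0.1,0.16,-0.05,0,0,0.11]]' 0.5
python3 -m handwheel '[[0.078,0.16,-0.049,0,0,0.108],[0.078,0.16,-0.049,0,0,0.108],[0.078,0.16,-0.049,0,0,0.108],[0.078,0.16,-0.049,0,0,0.108],[0.078,0.16,-0.049,0,0,0.108],[0.078,0.16,-0.049,0,0,0.108],[0.078,0.16,-0.049,0,0,0.108],[0.078,0.16,-0.049,0,0,0.108]]'
python3 - <<'E'
from h import *
im,_=snap('wrist','w1')
E
```

```text
time_s: 1.27
position: [0.3448, -0.4163, 0.1697]
tcp_rot: [[0.813, 0.583, 0.001], [0.583, -0.813, -0.002], [-0.001, 0.002, -1.0]]
force: [0.6, -0.7, 0.2]
opening: 0.752
grasp_force: 0.0
time_s: 1.93
position: [0.4231, -0.2577, 0.1208]
tcp_rot: [[0.67, 0.742, 0.002], [0.742, -0.67, -0.002], [-0.001, 0.003, -1.0]]
force: [0.2, -0.2, -0.2]
opening: 0.752
grasp_force: 0.0
```

View pics/w1.png

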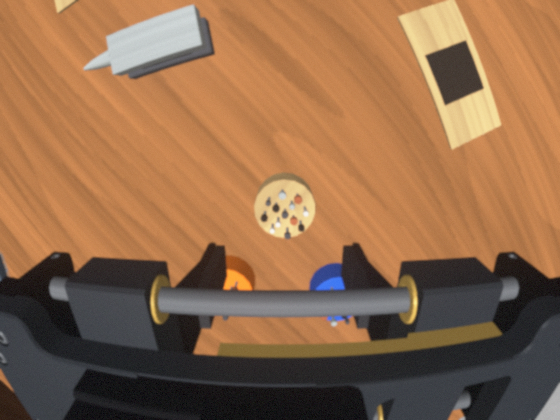

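The wooden stand is at (285,209) in the wrist picture, the principal point. That ray meets the tool axis at the disc top, so the stand is centred, with orange (237,275) and blue (335,285) clear of the finger paths. I descend and grip.

```bash
python3 -m handwheel '[[0,0,-0.03,0,0,0],[0,0,-0.06,0,0,0],[0,0,-0.08,0,0,0],[0,0,-0.092,0,0,0],[0,0,-0.092,0,0,0],[0,0,-0.092,0,0,0],[0,0,-0.092,0,0,0],[0,0,-0.092,0,0,0]]'
python3 -m handwheel '[[0,0,0,0,0,0],[0,0,0,0,0,0],[0,0,0,0,0,0],[0,0,0,0,0,0],[0,0,0,0,0,0],[0,0,0,0,0,0],[0,0,0,0,0,0],[0,0,0,0,0,0]]' -1
python3 -m handwheel '[[0,0,0.03,0,0,0],[0,0,0.06,0,0,0],[0,0,0.09,0,0,0],[0,0,0.09,0,0,0],[0,0,0.09,0,0,0],[0,0,0.09,0,0,0],[0,0,0.09,0,0,0],[0,0,0.09,0,0,0]]'
```

```text
time_s: 2.65
position: [0.423, -0.2565, 0.0294]
tcp_rot: [[0.67, 0.743, 0.002], [0.743, -0.67, -0.002], [-0.0, 0.003, -1.0]]
force: [0.1, -0.1, 1.0]
opening: 0.75
grasp_force: 0.0
time_s: 3.32
position: [0.4229, -0.2556, 0.0284]
tcp_rot: [[0.669, 0.743, 0.001], [0.743, -0.669, -0.001], [0.0, 0.001, -1.0]]
force: [1.5, -0.4, 1.6]
opening: 0.386
grasp_force: 30.0
time_s: 3.98
position: [0.4215, -0.2543, 0.1169]
tcp_rot: [[0.669, 0.743, -0.003], [0.743, -0.669, 0.002], [0.0, -0.004, -1.0]]
force: [-0.3, -0.5, -0.8]
opening: 0.382
grasp_force: 30.0
```

```bash
python3 - <<'E'
from h import *
a,_=snap('wrist','w2'); b,_=snap('side','s2')
cv2.imwrite('pics/m2.png',np.hstack([cv2.resize(a,(400,300)),cv2.resize(b[150:400,130:400],(400,300))]))
E
```

```text
(no output)
```

View pics/m2.png

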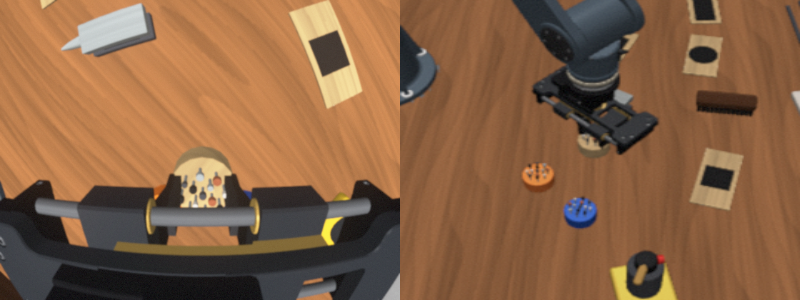

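```bash
python3 - <<'E'
from h import *
a=cv2.imread('pics/w2.png'); b=cv2.imread('pics/s2.png')
cv2.imwrite('pics/m3.png',np.hstack([cv2.resize(a[190:330,200:370],(400,330),interpolation=2),cv2.resize(b[200:290,205:315],(400,330),interpolation=2)]))
E
```

```text
(no output)
```

View pics/m3.png

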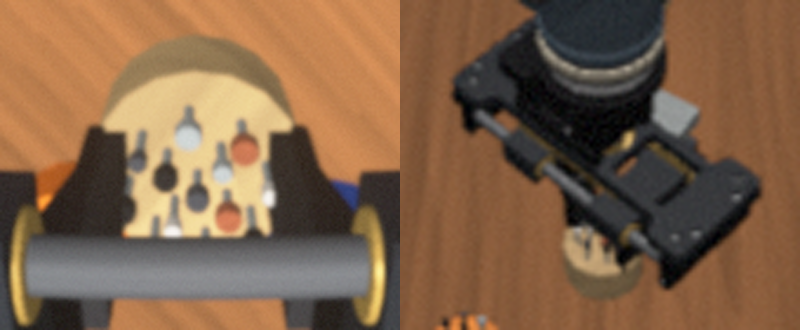

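```bash
python3 - <<'E'
from h import *
c=cams.calibration('wrist');K=c['mtx'];T=np.array(c['tool_from_camera'])
d=np.load('pics/w2.npy')
def tool(u,v):
    z=d[v,u]; p=np.array([u-K[0,2],v-K[1,2]]);r=np.hypot(*p);th=r/K[0,0];q=p/r*np.tan(th)*z
    return (T@[q[0],q[1],z,1])[:3].round(4)
for u,v in [(285,224),(285,230),(265,235),(305,235),(255,238),(300,245),(250,262),(245,250),(320,250),(285,207),(285,213)]: print(u,v,tool(u,v))
E
```

```text
285 224 [ 0.0207  0.0012 -0.0007]
285 230 [ 0.0175  0.0012 -0.0014]
265 235 [ 0.0147 -0.0097 -0.0016]
305 235 [ 0.0148  0.0121 -0.0019]
255 238 [ 0.0131 -0.0151 -0.0022]
300 245 [ 0.0084  0.0095 -0.0009]
250 262 [ 0.0089 -0.0161 -0.0227]
245 250 [ 0.0092 -0.02   -0.0094]
320 250 [ 0.0092  0.0197 -0.0094]
285 207 [0.0231 0.0013 0.0223]
285 213 [0.023  0.0013 0.0113]
```

Depth shows the disc top at tool z -1 mm and centred (far edge at x +23 mm), so the grasp is sound. I carry it to the round board.

```bash
python3 -m handwheel '[[0.03,0.02,0,0,0,0],[0.1,0.17,0,0,0,0],[0.1,0.17,0,0,0,0],[0.1,0.17,0,0,0,0],[0.1,0.17,0,0,0,0],[0.1,0.17,0,0,0,0],[0.1,0.17,0,0,0,0],[0.1,0.17,0,0,0,0]]'
python3 -m handwheel '[[0.1055,0.168,0,0,0,0],[0.1055,0.168,0,0,0,0],[0.1055,0.168,0,0,0,0],[0.1055,0.168,0,0,0,0],[0.1055,0.168,0,0,0,0],[0.1055,0.168,0,0,0,0],[0.1055,0.168,0,0,0,0],[0.1055,0.168,0,0,0,0]]'
python3 -m handwheel '[[0,0,-0.025,0,0,0],[0,0,-0.045,0,0,0],[0,0,-0.06,0,0,0],[0,0,-0.07,0,0,0],[0,0,-0.078,0,0,0],[0,0,-0.084,0,0,0],[0,0,-0.084,0,0,0],[0,0,-0.084,0,0,0]]'
python3 -m handwheel '[[0,0,0,0,0,0],[0,0,0,0,0,0],[0,0,0,0,0,0],[0,0,0,0,0,0],[0,0,0,0,0,0],[0,0,0,0,0,0],[0,0,0,0,0,0],[0,0,0,0,0,0]]'
```

```text
time_s: 4.75
position: [0.522, -0.0851, 0.1176]
tcp_rot: [[0.668, 0.744, -0.001], [0.744, -0.668, 0.0], [-0.001, -0.001, -1.0]]
force: [-0.3, -0.9, -1.6]
opening: 0.379
grasp_force: 30.0
time_s: 5.42
position: [0.627, 0.0808, 0.1175]
tcp_rot: [[0.67, 0.742, -0.002], [0.742, -0.67, -0.001], [-0.002, -0.001, -1.0]]
force: [-0.5, -0.1, -0.3]
opening: 0.379
grasp_force: 30.0
time_s: 6.08
position: [0.6283, 0.0823, 0.0346]
tcp_rot: [[0.67, 0.743, 0.001], [0.743, -0.67, -0.0], [0.0, 0.001, -1.0]]
force: [0.6, -0.1, -0.5]
opening: 0.381
grasp_force: 30.0
time_s: 6.75
position: [0.6279, 0.0829, 0.0342]
tcp_rot: [[0.669, 0.743, -0.0], [0.743, -0.669, -0.0], [-0.0, -0.0, -1.0]]
force: [0.5, 0.3, -1.2]
opening: 0.384
grasp_force: 30.0
```

```bash
python3 -m handwheel '[[0,0,0,0,0,0],[0,0,0,0,0,0],[0,0,0,0,0,0],[0,0,0,0,0,0],[0,0,0,0,0,0],[0,0,0,0,0,0],[0,0,0,0,0,0],[0,0,0,0,0,0]]' 0.6
python3 -m handwheel '[[0,0,0.02,0,0,0],[0,0,0.05,0,0,0],[0,0,0.08,0,0,0],[0,0,0.1,0,0,0],[0,0,0.1,0,0,0],[0,0,0.1,0,0,0],[0,0,0.1,0,0,0],[0,0,0.1,0,0,0]]'
python3 -m handwheel '[[-0.172,0.181,0,0,0,0.045],[-0.172,0.181,0,0,0,0.045],[-0.172,0.181,0,0,0,0.045],[-0.172,0.181,0,0,0,0.045],[-0.172,0.181,0,0,0,0.045],[-0.172,0.181,0,0,0,0.045],[-0.172,0.181,0,0,0,0.045],[-0.172,0.181,0,0,0,0.045]]' 0.8
python3 - <<'E'
from h import *
im,d=snap('top','t3'); W=world('top',d); s=bot.read_state(); print(s['position'])
a,_=snap('wrist','w3'); cv2.imwrite('pics/m4.png',np.hstack([cv2.resize(a,(400,300)),cv2.resize(im[145:220,220:320],(400,300),interpolation=2)]))
m=np.zeros(W.shape[:2],bool); m[150:205,240:292]=1; m&=(W[...,2]>.022)&(W[...,2]<.08); v,u=np.where(m)
P=onplane('top',np.c_[u,v].astype(float),.035); print(fit(P),P.mean(0),len(u),np.median(W[m][:,2]))
E
```

```text
time_s: 7.42
position: [0.628, 0.0828, 0.0343]
tcp_rot: [[0.669, 0.743, 0.0], [0.743, -0.669, 0.0], [0.0, 0.0, -1.0]]
force: [0.6, -0.9, 0.0]
opening: 0.789
grasp_force: 0.0
time_s: 8.08
position: [0.6266, 0.0828, 0.1326]
tcp_rot: [[0.669, 0.743, -0.003], [0.743, -0.669, 0.0], [-0.002, -0.003, -1.0]]
force: [0.2, -0.3, 0.0]
opening: 0.8
grasp_force: 0.0
time_s: 8.75
position: [0.4532, 0.265, 0.133]
tcp_rot: [[0.596, 0.803, -0.003], [0.803, -0.596, -0.001], [-0.003, -0.002, -1.0]]
force: [0.7, -0.1, -1.0]
opening: 0.899
grasp_force: 0.0
[0.45522795 0.26419559 0.13336693]
[623.4  84.6  52.4  48.3   1.8] [0.62389807 0.0837249  0.035     ] 234 0.034975871877576024
```

View pics/m4.png

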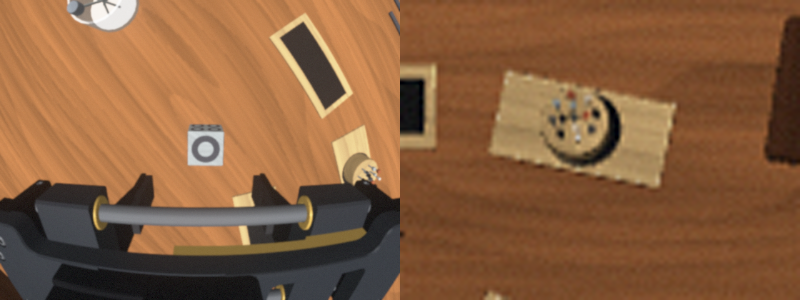

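The wrist view shows the block at (287,207), square and centred under the tool. The bur stand is on its felt about 5 mm off, to be rechecked later. Gripping the block now.

```bash
python3 -m handwheel '[[0,0,-0.03,0,0,0],[0,0,-0.06,0,0,0],[0,0,-0.08,0,0,0],[0,0,-0.095,0,0,0],[0,0,-0.105,0,0,0],[0,0,-0.105,0,0,0],[0,0,-0.105,0,0,0],[0,0,-0.105,0,0,0]]'
python3 -m handwheel '[[0,0,0,0,0,0],[0,0,0,0,0,0],[0,0,0,0,0,0],[0,0,0,0,0,0],[0,0,0,0,0,0],[0,0,0,0,0,0],[0,0,0,0,0,0],[0,0,0,0,0,0]]' -1
python3 -m handwheel '[[0,0,0.02,0,0,0],[0,0,0.04,0,0,0],[0,0,0.06,0,0,0],[0,0,0.08,0,0,0],[0,0,0.1,0,0,0],[0,0,0.1,0,0,0],[0,0,0.1,0,0,0],[0,0,0.1,0,0,0]]'
cat >> h.py <<'E'
def wristpts(f,R,p):
    c=cams.calibration('wrist');K=c['mtx'];T=np.array(c['tool_from_camera']);d=np.load(f'pics/{f}.npy')
    v,u=np.mgrid[:420,:560]; a=(u-K[0,2])/K[0,0]; b=(v-K[1,2])/K[0,0]; th=np.hypot(a,b)+1e-9; k=np.tan(th)/th*d
    Q=np.stack([a*k,b*k,d],-1)@T[:3,:3].T+T[:3,3]
    return Q, Q@np.array(R).T+p
E
python3 - <<'E'
from h import *
s=bot.read_state(); snap('wrist','w4'); Q,_=wristpts('w4',s['tcp_rot'],s['position'])
m=(abs(Q[...,1])<.03)&(Q[...,0]>-.03)&(Q[...,0]<.05)&(Q[...,2]>-.03)&(Q[...,2]<.06); im=cv2.imread('pics/w4.png'); m&=im.max(2)>90
A=Q[m]; print(len(A)); print(np.percentile(A,[2,10,50,90,98],axis=0).round(4)); 
E
```

```text
time_s: 9.52
position: [0.4571, 0.2635, 0.0298]
tcp_rot: [[0.6, 0.8, 0.002], [0.8, -0.6, 0.0], [0.001, 0.001, -1.0]]
force: [-0.0, -0.7, 1.4]
opening: 0.897
grasp_force: 0.0
time_s: 10.18
position: [0.4569, 0.2639, 0.0296]
tcp_rot: [[0.599, 0.8, 0.002], [0.8, -0.599, 0.0], [0.001, 0.001, -1.0]]
force: [2.1, 0.1, 0.9]
opening: 0.479
grasp_force: 30.0
time_s: 10.85
position: [0.4545, 0.2634, 0.1278]
tcp_rot: [[0.6, 0.8, -0.003], [0.8, -0.6, -0.001], [-0.003, -0.002, -1.0]]
force: [0.5, 0.7, -5.4]
opening: 0.48
grasp_force: 30.0
6130
[[-0.0126 -0.0202 -0.0136]
 [-0.0084 -0.0169 -0.013 ]
 [ 0.0099  0.0001 -0.0119]
 [ 0.0202  0.0175  0.0099]
 [ 0.0206  0.0209  0.0246]]
```

```bash
python3 -m handwheel '[[0.01,-0.03,0,0,0,0.01],[0.02,-0.06,0,0,0,0.03],[0.03,-0.09,0,0,0,0.04],[0.04,-0.12,0,0,0,0.06],[0.05,-0.15,0,0,0,0.08],[0.06,-0.18,0,0,0,0.09],[0.06,-0.18,0,0,0,0.09],[0.06,-0.18,0,0,0,0.09]]'
python3 -m handwheel '[[0.01,-0.03,0,0,0,0.01],[0.02,-0.06,0,0,0,0.03],[0.03,-0.09,0,0,0,0.04],[0.04,-0.12,0,0,0,0.06],[0.05,-0.15,0,0,0,0.08],[0.06,-0.18,0,0,0,0.096],[0.06,-0.18,0,0,0,0.096],[0.06,-0.18,0,0,0,0.096]]'
python3 -m handwheel '[[0.01,-0.03,0,0,0,0],[0.02,-0.06,0,0,0,0],[0.03,-0.09,0,0,0,0],[0.04,-0.12,0,0,0,0],[0.045,-0.15,0,0,0,0],[0.051,-0.173,0,0,0,0],[0.051,-0.173,0,0,0,0],[0.051,-0.173,0,0,0,0]]'
python3 -m handwheel '[[0,0,-0.025,0,0,0],[0,0,-0.045,0,0,0],[0,0,-0.065,0,0,0],[0,0,-0.08,0,0,0],[0,0,-0.09,0,0,0],[0,0,-0.094,0,0,0],[0,0,-0.094,0,0,0],[0,0,-0.094,0,0,0]]'
python3 -m handwheel '[[0,0,0,0,0,0],[0,0,0,0,0,0],[0,0,0,0,0,0],[0,0,0,0,0,0],[0,0,0,0,0,0],[0,0,0,0,0,0],[0,0,0,0,0,0],[0,0,0,0,0,0]]'
```

```text
time_s: 11.57
position: [0.5157, 0.0821, 0.1277]
tcp_rot: [[0.45, 0.893, -0.003], [0.893, -0.45, 0.0], [-0.001, -0.003, -1.0]]
force: [-1.7, 0.4, -3.7]
opening: 0.477
grasp_force: 30.0
time_s: 12.23
position: [0.5757, -0.0966, 0.1279]
tcp_rot: [[0.27, 0.963, -0.002], [0.963, -0.27, 0.001], [0.001, -0.002, -1.0]]
force: [-0.5, 1.2, -4.8]
opening: 0.478
grasp_force: 30.0
time_s: 12.9
position: [0.6262, -0.2679, 0.1276]
tcp_rot: [[0.268, 0.963, -0.003], [0.963, -0.268, 0.003], [0.002, -0.003, -1.0]]
force: [-0.7, 0.9, -3.7]
opening: 0.475
grasp_force: 30.0
time_s: 13.57
position: [0.6272, -0.2677, 0.0355]
tcp_rot: [[0.266, 0.964, 0.0], [0.964, -0.266, 0.0], [0.0, 0.0, -1.0]]
force: [0.2, 0.1, -4.4]
opening: 0.478
grasp_force: 30.0
time_s: 14.23
position: [0.6269, -0.2692, 0.0352]
tcp_rot: [[0.268, 0.963, -0.0], [0.963, -0.268, 0.0], [0.0, -0.0, -1.0]]
force: [-0.4, 0.3, -4.9]
opening: 0.48
grasp_force: 30.0
```

```bash
python3 -m handwheel '[[0,0,0,0,0,0],[0,0,0,0,0,0],[0,0,0,0,0,0],[0,0,0,0,0,0],[0,0,0,0,0,0],[0,0,0,0,0,0],[0,0,0,0,0,0],[0,0,0,0,0,0]]' 0.5
python3 -m handwheel '[[0,0,0.02,0,0,0],[0,0,0.05,0,0,0],[0,0,0.08,0,0,0],[0,0,0.1,0,0,0],[0,0,0.1,0,0,0],[0,0,0.1,0,0,0],[0,0,0.1,0,0,0],[0,0,0.1,0,0,0]]'
python3 -m handwheel '[[-0.1,0.1,0,0,0,0.328],[-0.1,0.1,0,0,0,0.328],[-0.1,0.1,0,0,0,0.328],[-0.1,0.1,0,0,0,0.328],[-0.1,0.1,0,0,0,0.328],[-0.1,0.1,0,0,0,0.328],[-0.1,0.1,0,0,0,0.328],[-0.1,0.1,0,0,0,0.328]]' 0.8
python3 -m handwheel '[[-0.0864,0.0863,0,0,0,0.328],[-0.0864,0.0863,0,0,0,0.328],[-0.0864,0.0863,0,0,0,0.328],[-0.0864,0.0863,0,0,0,0.328],[-0.0864,0.0863,0,0,0,0.328],[-0.0864,0.0863,0,0,0,0.328],[-0.0864,0.0863,0,0,0,0.328],[-0.0864,0.0863,0,0,0,0.328]]'
python3 - <<'E'
from h import *
s=bot.read_state(); print(s['position'],s['joint_positions']); a,_=snap('wrist','w5'); Q,P=wristpts('w5',s['tcp_rot'],s['position'])
m=(P[...,2]>.036)&(P[...,2]<.06)&(np.hypot(Q[...,0],Q[...,1])<.08)&(a.max(2)>100); A=P[m]; print(len(A),fit(A),np.median(A[:,2]))
B=Q[m]; print(np.percentile(B,[1,50,99],axis=0).round(4))
E
```

```text
time_s: 14.9
position: [0.627, -0.2692, 0.0353]
tcp_rot: [[0.268, 0.964, 0.0], [0.964, -0.268, -0.0], [-0.0, 0.0, -1.0]]
force: [0.2, 0.1, -0.7]
opening: 0.744
grasp_force: 0.0
time_s: 15.57
position: [0.6257, -0.2685, 0.1333]
tcp_rot: [[0.268, 0.963, -0.003], [0.963, -0.268, 0.002], [0.001, -0.004, -1.0]]
force: [-1.0, 0.2, -0.2]
opening: 0.748
grasp_force: 0.0
time_s: 16.23
position: [0.5264, -0.1689, 0.1342]
tcp_rot: [[-0.375, 0.927, -0.002], [0.927, 0.375, 0.001], [0.002, -0.001, -1.0]]
force: [-0.7, -0.1, -0.5]
opening: 0.896
grasp_force: 0.0
time_s: 16.9
position: [0.4406, -0.083, 0.1349]
tcp_rot: [[-0.862, 0.507, -0.001], [0.507, 0.862, 0.0], [0.001, -0.0, -1.0]]
force: [0.3, -0.2, 0.7]
opening: 0.897
grasp_force: 0.0
[ 0.44061248 -0.08302652  0.13492408] [-2.50058216e+01  2.50391232e+01  1.11640102e+02  2.01063035e-03
  4.33548252e+01 -8.45384930e+01]
4166 [429.7 -79.3 105.2  34.1 -30.4] 0.04946744578231343
[[-0.0401 -0.0189  0.0838]
 [ 0.0048 -0.0023  0.0855]
 [ 0.0584  0.0143  0.0933]]
```

View pics/w5.png

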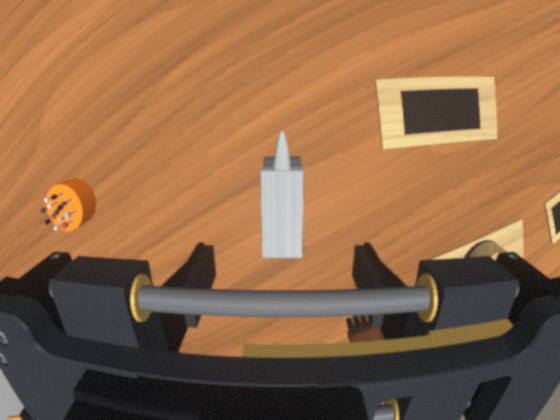

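The anvil is centred between the fingers at (282,210) with its horn up at (282,135), aligned, with x from -40 mm. I grip it.

```bash
python3 -m handwheel '[[0,0,-0.03,0,0,0],[0,0,-0.06,0,0,0],[0,0,-0.08,0,0,0],[0,0,-0.095,0,0,0],[0,0,-0.103,0,0,0],[0,0,-0.103,0,0,0],[0,0,-0.103,0,0,0],[0,0,-0.103,0,0,0]]'
python3 -m handwheel '[[0,0,0,0,0,0],[0,0,0,0,0,0],[0,0,0,0,0,0],[0,0,0,0,0,0],[0,0,0,0,0,0],[0,0,0,0,0,0],[0,0,0,0,0,0],[0,0,0,0,0,0]]' -1
python3 -m handwheel '[[0,0,0.02,0,0,0],[0,0,0.04,0,0,0],[0,0,0.06,0,0,0],[0,0,0.08,0,0,0],[0,0,0.08,0,0,0],[0,0,0.08,0,0,0],[0,0,0.08,0,0,0],[0,0,0.08,0,0,0]]'
python3 - <<'E'
from h import *
s=bot.read_state(); a,_=snap('wrist','w6'); Q,P=wristpts('w6',s['tcp_rot'],s['position'])
m=(abs(Q[...,1])<.03)&(Q[...,0]>-.05)&(Q[...,0]<.09)&(Q[...,2]>-.04)&(Q[...,2]<.0)&(a.max(2)>100)
B=Q[m]; print(len(B),np.percentile(B,[1,10,50,90,99],axis=0).round(4))
E
```

```text
time_s: 17.62
position: [0.4411, -0.0832, 0.0328]
tcp_rot: [[-0.863, 0.506, 0.001], [0.506, 0.863, -0.001], [-0.001, 0.0, -1.0]]
force: [0.7, -0.7, 0.1]
opening: 0.901
grasp_force: 0.0
time_s: 18.28
position: [0.4404, -0.0832, 0.0323]
tcp_rot: [[-0.863, 0.505, -0.0], [0.505, 0.863, -0.001], [0.0, -0.001, -1.0]]
force: [0.3, -0.4, -0.4]
opening: 0.389
grasp_force: 30.0
time_s: 18.95
position: [0.4392, -0.0823, 0.1108]
tcp_rot: [[-0.863, 0.505, -0.003], [0.505, 0.863, 0.002], [0.004, -0.0, -1.0]]
force: [-0.4, -0.9, -7.1]
opening: 0.386
grasp_force: 29.9
8112 [[-0.0409 -0.0174 -0.019 ]
 [-0.0316 -0.0138 -0.0182]
 [ 0.0155 -0.0005 -0.0173]
 [ 0.0423  0.0125 -0.0134]
 [ 0.0592  0.0161 -0.0054]]
```

```bash
python3 -m handwheel '[[0,0.02,0,0,0,-0.05],[0,0.04,0,0,0,-0.1],[0,0.06,0,0,0,-0.15],[0,0.08,0,0,0,-0.2],[0,0.09,0,0,0,-0.25],[0,0.09,0,0,0,-0.3],[0,0.09,0,0,0,-0.34],[0,0.09,0,0,0,-0.34]]'
python3 -m handwheel '[[0,0.02,0,0,0,-0.05],[0,0.04,0,0,0,-0.1],[0.002,0.06,0,0,0,-0.15],[0.002,0.08,0,0,0,-0.2],[0.002,0.09,0,0,0,-0.25],[0.002,0.09,0,0,0,-0.3],[0.002,0.09,0,0,0,-0.34],[0.002,0.09,0,0,0,-0.34]]'
python3 -m handwheel '[[0,0,-0.02,0,0,-0.034],[0,0,-0.04,0,0,-0.034],[0,0,-0.055,0,0,-0.034],[0,0,-0.065,0,0,-0.034],[0,0,-0.07,0,0,-0.034],[0,0,-0.074,0,0,-0.034],[0,0,-0.074,0,0,-0.034],[0,0,-0.074,0,0,-0.034]]'
python3 -m handwheel '[[0,0,0,0,0,0],[0,0,0,0,0,0],[0,0,0,0,0,0],[0,0,0,0,0,0],[0,0,0,0,0,0],[0,0,0,0,0,0],[0,0,0,0,0,0],[0,0,0,0,0,0]]'
```

```text
time_s: 19.67
position: [0.4399, 0.0076, 0.1113]
tcp_rot: [[-0.353, 0.936, -0.002], [0.936, 0.353, 0.001], [0.001, -0.002, -1.0]]
force: [-0.0, -0.2, -6.3]
opening: 0.385
grasp_force: 29.9
time_s: 20.33
position: [0.4421, 0.0973, 0.1115]
tcp_rot: [[0.313, 0.95, -0.002], [0.95, -0.313, 0.0], [-0.0, -0.001, -1.0]]
force: [-1.0, -0.7, -7.6]
opening: 0.389
grasp_force: 29.9
time_s: 21.0
position: [0.443, 0.097, 0.0384]
tcp_rot: [[0.377, 0.926, 0.001], [0.926, -0.377, -0.0], [0.0, 0.001, -1.0]]
force: [0.6, 0.6, -6.8]
opening: 0.387
grasp_force: 30.0
time_s: 21.67
position: [0.4425, 0.0971, 0.0382]
tcp_rot: [[0.377, 0.926, 0.0], [0.926, -0.377, 0.0], [0.0, 0.0, -1.0]]
force: [-0.5, -0.1, -7.2]
opening: 0.384
grasp_force: 30.0
```

```bash
python3 -m handwheel '[[0,0,0,0,0,0],[0,0,0,0,0,0],[0,0,0,0,0,0],[0,0,0,0,0,0],[0,0,0,0,0,0],[0,0,0,0,0,0],[0,0,0,0,0,0],[0,0,0,0,0,0]]' 0.5
python3 -m handwheel '[[0,0,0.02,0,0,0],[0,0,0.05,0,0,0],[0,0,0.08,0,0,0],[0,0,0.1,0,0,0],[0,0,0.1,0,0,0],[0,0,0.1,0,0,0],[0,0,0.1,0,0,0],[0,0,0.1,0,0,0]]'
python3 -m handwheel '[[0.1,-0.09,0,0,0,-0.33],[0.1,-0.09,0,0,0,-0.33],[0.1,-0.09,0,0,0,-0.33],[0.1,-0.09,0,0,0,-0.33],[0.1,-0.09,0,0,0,-0.33],[0.1,-0.09,0,0,0,-0.33],[0.1,-0.09,0,0,0,-0.33],[0.1,-0.09,0,0,0,-0.33]]' 0.8
python3 -m handwheel '[[0.11,-0.0914,0,0,0,-0.325],[0.11,-0.0914,0,0,0,-0.325],[0.11,-0.0914,0,0,0,-0.325],[0.11,-0.0914,0,0,0,-0.325],[0.11,-0.0914,0,0,0,-0.325],[0.11,-0.0914,0,0,0,-0.325],[0.11,-0.0914,0,0,0,-0.325],[0.11,-0.0914,0,0,0,-0.325]]'
python3 - <<'E'
from h import *
s=bot.read_state(); print(s['position'],s['joint_positions'].round(1)); a,_=snap('wrist','w7'); Q,P=wristpts('w7',s['tcp_rot'],s['position'])
m=(P[...,2]>.03)&(P[...,2]<.05)&(np.hypot(Q[...,0],Q[...,1])<.07); A=P[m]; print(len(A),fit(A),np.median(A[:,2]))
print(np.percentile(Q[m],[1,50,99],axis=0).round(4))
E
```

```text
time_s: 22.33
position: [0.4426, 0.0971, 0.0383]
tcp_rot: [[0.377, 0.926, 0.0], [0.926, -0.377, 0.0], [0.0, 0.0, -1.0]]
force: [-0.2, 0.1, 0.8]
opening: 0.742
grasp_force: 0.0
time_s: 23.0
position: [0.4415, 0.0971, 0.1371]
tcp_rot: [[0.377, 0.926, -0.003], [0.926, -0.377, 0.0], [-0.001, -0.003, -1.0]]
force: [0.5, -0.6, 0.0]
opening: 0.752
grasp_force: 0.0
time_s: 23.67
position: [0.5416, 0.0072, 0.1368]
tcp_rot: [[0.865, 0.501, -0.003], [0.501, -0.865, 0.001], [-0.002, -0.002, -1.0]]
force: [-0.9, 0.1, -0.4]
opening: 0.9
grasp_force: 0.0
time_s: 24.33
position: [0.6514, -0.0833, 0.1376]
tcp_rot: [[0.993, -0.122, -0.002], [-0.122, -0.993, 0.001], [-0.002, -0.001, -1.0]]
force: [0.3, 0.5, -1.2]
opening: 0.902
grasp_force: 0.0
[ 0.65135724 -0.08331897  0.13758763] [-17.   38.   81.3   0.   60.8  80. ]
5075 [656.9 -88.4 108.   36.2  -7.6] 0.03936783446969809
[[-0.0456 -0.0132  0.0964]
 [ 0.0113  0.0044  0.0982]
 [ 0.0594  0.0221  0.1027]]
```

View pics/w7.png

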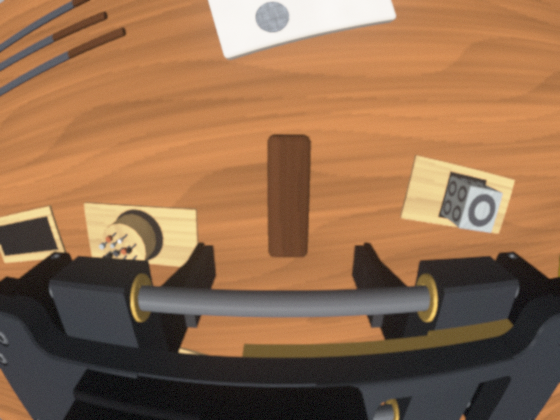

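The brush is at (289,195), lined up between the fingers, with its middle a few millimetres ahead. The bur stand (130,240) and block (470,205) both stand on their boards. I grip the brush, then measure its offset in the hand.

```bash
python3 -m handwheel '[[0.003,-0.001,-0.03,0,0,0],[0.003,-0.001,-0.06,0,0,0],[0.003,-0.001,-0.08,0,0,0],[0.003,-0.001,-0.095,0,0,0],[0.003,-0.001,-0.104,0,0,0],[0.003,-0.001,-0.104,0,0,0],[0.003,-0.001,-0.104,0,0,0],[0.003,-0.001,-0.104,0,0,0]]'
python3 -m handwheel '[[0,0,0,0,0,0],[0,0,0,0,0,0],[0,0,0,0,0,0],[0,0,0,0,0,0],[0,0,0,0,0,0],[0,0,0,0,0,0],[0,0,0,0,0,0],[0,0,0,0,0,0]]' -1
python3 -m handwheel '[[0,0,0.02,0,0,0],[0,0,0.04,0,0,0],[0,0,0.06,0,0,0],[0,0,0.08,0,0,0],[0,0,0.08,0,0,0],[0,0,0.08,0,0,0],[0,0,0.08,0,0,0],[0,0,0.08,0,0,0]]'
python3 - <<'E'
from h import *
s=bot.read_state(); a,_=snap('wrist','w8'); Q,P=wristpts('w8',s['tcp_rot'],s['position'])
m=(abs(Q[...,1])<.03)&(Q[...,0]>-.07)&(Q[...,0]<.09)&(Q[...,2]>-.02)&(Q[...,2]<.02)&(Q[...,0]>.012)
B=Q[m]; print(len(B),np.percentile(B,[1,10,50,90,99],axis=0).round(4))
t=m&(abs(Q[...,2]+.006)<.006); print(fit(Q[t]), np.polyfit(Q[t][:,0],Q[t][:,2],1))
E
```

```text
time_s: 25.05
position: [0.6565, -0.0853, 0.0356]
tcp_rot: [[0.992, -0.125, 0.002], [-0.125, -0.992, -0.001], [0.002, 0.0, -1.0]]
force: [0.6, -0.2, -1.0]
opening: 0.901
grasp_force: 0.0
time_s: 25.72
position: [0.6556, -0.0856, 0.0343]
tcp_rot: [[0.992, -0.126, 0.0], [-0.126, -0.992, -0.001], [0.0, 0.001, -1.0]]
force: [0.4, -1.5, 0.7]
opening: 0.397
grasp_force: 30.0
time_s: 26.38
position: [0.6542, -0.0849, 0.1123]
tcp_rot: [[0.992, -0.126, -0.004], [-0.126, -0.992, 0.001], [-0.004, -0.001, -1.0]]
force: [-0.4, 0.0, -1.2]
opening: 0.404
grasp_force: 30.0
5744 [[ 0.0125 -0.0166 -0.0076]
 [ 0.017  -0.0129 -0.0068]
 [ 0.036   0.001  -0.0057]
 [ 0.0531  0.0148 -0.0033]
 [ 0.0557  0.0184  0.0059]]
[33.9  0.9 43.8 36.3  0.1] [ 0.02647147 -0.00640839]
```

```bash
python3 -m handwheel '[[0,0.03,0,0,0,0.06],[0,0.06,0,0,0,0.12],[-0.004,0.09,0,0,0,0.18],[-0.008,0.12,0,0,0,0.24],[-0.008,0.15,0,0,0,0.3],[-0.008,0.173,0,0,0,0.36],[-0.008,0.173,0,0,0,0.42],[-0.008,0.173,0,0,0,0.42]]'
python3 -m handwheel '[[0,0.03,0,0,0,0.06],[0,0.06,0,0,0,0.12],[-0.004,0.09,0,0,0,0.18],[-0.008,0.12,0,0,0,0.24],[-0.008,0.15,0,0,0,0.3],[-0.008,0.173,0,0,0,0.36],[-0.008,0.173,0,0,0,0.42],[-0.008,0.173,0,0,0,0.42]]'
python3 -m handwheel '[[0,0,-0.02,0,0,0.027],[0,0,-0.04,0,0,0.027],[0,0,-0.055,0,0,0.027],[0,0,-0.065,0,0,0.027],[0,0,-0.07,0,0,0.027],[0,0,-0.074,0,0,0.027],[0,0,-0.074,0,0,0.027],[0,0,-0.074,0,0,0.027]]'
python3 -m handwheel '[[0,0,0,0,0,0],[0,0,0,0,0,0],[0,0,0,0,0,0],[0,0,0,0,0,0],[0,0,0,0,0,0],[0,0,0,0,0,0],[0,0,0,0,0,0],[0,0,0,0,0,0]]'
```

```text
time_s: 27.1
position: [0.6464, 0.0896, 0.1128]
tcp_rot: [[0.753, 0.658, -0.003], [0.659, -0.753, 0.0], [-0.002, -0.002, -1.0]]
force: [-0.0, -0.8, -1.2]
opening: 0.403
grasp_force: 30.0
time_s: 27.77
position: [0.639, 0.2614, 0.1131]
tcp_rot: [[0.016, 1.0, -0.001], [1.0, -0.016, -0.001], [-0.001, -0.001, -1.0]]
force: [0.4, -0.4, -1.0]
opening: 0.401
grasp_force: 30.0
time_s: 28.43
position: [0.6403, 0.2605, 0.0409]
tcp_rot: [[-0.036, 0.999, 0.001], [0.999, 0.036, 0.0], [0.0, 0.001, -1.0]]
force: [0.5, -0.8, -1.1]
opening: 0.406
grasp_force: 30.0
time_s: 29.1
position: [0.6395, 0.2607, 0.0402]
tcp_rot: [[-0.037, 0.999, -0.0], [0.999, 0.037, -0.0], [-0.0, -0.0, -1.0]]
force: [-1.1, -0.6, -1.1]
opening: 0.398
grasp_force: 30.0
```

```bash
python3 -m handwheel '[[0,0,0,0,0,0],[0,0,0,0,0,0],[0,0,0,0,0,0],[0,0,0,0,0,0],[0,0,0,0,0,0],[0,0,0,0,0,0],[0,0,0,0,0,0],[0,0,0,0,0,0]]' 0.5
python3 -m handwheel '[[0,0,0.02,0,0,0],[0,0,0.05,0,0,0],[0,0,0.08,0,0,0],[0,0,0.1,0,0,0],[0,0,0.13,0,0,0],[0,0,0.16,0,0,0],[0,0,0.16,0,0,0],[0,0,0.16,0,0,0]]'
python3 -m handwheel '[[-0.1,-0.22,0,0,0,0],[-0.1,-0.22,0,0,0,0],[-0.1,-0.22,0,0,0,0],[-0.1,-0.22,0,0,0,0],[-0.1,-0.22,0,0,0,0],[-0.1,-0.22,0,0,0,0],[-0.1,-0.22,0,0,0,0],[-0.1,-0.22,0,0,0,0]]'
python3 -m handwheel '[[-0.1,-0.22,0,0,0,0],[-0.1,-0.22,0,0,0,0],[-0.1,-0.22,0,0,0,0],[-0.1,-0.22,0,0,0,0],[-0.1,-0.22,0,0,0,0],[-0.1,-0.22,0,0,0,0],[-0.1,-0.22,0,0,0,0],[-0.1,-0.22,0,0,0,0]]'
python3 -m handwheel '[[-0.14,-0.22,0,0,0,0],[-0.14,-0.22,0,0,0,0],[-0.14,-0.22,0,0,0,0],[-0.14,-0.22,0,0,0,0],[-0.14,-0.22,0,0,0,0],[-0.14,-0.22,0,0,0,0],[-0.14,-0.22,0,0,0,0],[-0.14,-0.22,0,0,0,0]]'
python3 - <<'E'
from h import *
im,d=snap('top','top9'); W=world('top',d); side,_=snap('side','side9')
cv2.imwrite('pics/c9.png',np.hstack([cv2.resize(im[145:270,180:410],(480,261),interpolation=2),cv2.resize(side[120:340,220:380],(190,261))]))
T={'dome':(379,180,.046,.042,.030,(627.1,-269,74.4)),'anvil':(257,236,.055,.05,.036,(442.6,97.4,67.9)),'brush':(207,171,.045,.04,.028,(639.3,260.9,-88)),'bur':(265,177,.035,.03,.022,(627,79.8,0))}
for n,(u,v,zt,h,z,t) in T.items():
    m=np.zeros(W.shape[:2],np.uint8); m[v-26:v+26,u-26:u+26]=1; m&=(W[...,2]>z)&(W[...,2]<.08)
    k,l,s,c=cv2.connectedComponentsWithStats(m.astype(np.uint8)); l=l==1+s[1:,4].argmax(); vv,uu=np.where(l)
    P=onplane('top',np.c_[uu,vv].astype(float),zt); print(n,fit(P),P.mean(0).round(4),'want',t,'z',np.median(W[l][:,2]).round(4))
E
```

```text
time_s: 29.77
position: [0.6395, 0.2607, 0.0403]
tcp_rot: [[-0.037, 0.999, -0.0], [0.999, 0.037, 0.0], [0.0, -0.0, -1.0]]
force: [0.6, 0.2, -0.0]
opening: 0.748
grasp_force: 0.0
time_s: 30.43
position: [0.641, 0.2611, 0.2031]
tcp_rot: [[-0.037, 0.999, 0.005], [0.999, 0.037, 0.001], [0.001, 0.006, -1.0]]
force: [0.1, -0.2, -0.7]
opening: 0.75
grasp_force: 0.0
time_s: 31.1
position: [0.538, 0.0394, 0.1991]
tcp_rot: [[-0.033, 0.999, -0.003], [0.999, 0.033, 0.001], [0.001, -0.003, -1.0]]
force: [-0.4, 0.2, 0.0]
opening: 0.751
grasp_force: 0.0
time_s: 31.77
position: [0.4398, -0.1799, 0.1997]
tcp_rot: [[-0.034, 0.999, -0.0], [0.999, 0.034, 0.001], [0.001, -0.0, -1.0]]
force: [0.6, -0.2, -0.8]
opening: 0.748
grasp_force: 0.0
time_s: 32.43
position: [0.3, -0.4012, 0.1999]
tcp_rot: [[-0.035, 0.999, 0.001], [0.999, 0.035, -0.001], [-0.001, 0.001, -1.0]]
force: [0.9, 0.4, 0.1]
opening: 0.749
grasp_force: 0.0
dome [ 624.2 -265.    45.6   43.8  -15.5] [ 0.6244 -0.2652  0.046 ] want (627.1, -269, 74.4) z 0.0456
anvil [444.3 108.5 104.7  34.4  67.7] [0.4406 0.0999 0.055 ] want (442.6, 97.4, 67.9) z 0.0542
brush [637.6 261.7 108.6  33.7 -88.4] [0.6376 0.2618 0.045 ] want (639.3, 260.9, -88) z 0.0439
bur [623.4  84.6  52.3  48.3   1.8] [0.6237 0.0837 0.035 ] want (627, 79.8, 0) z 0.0348
```

View pics/c9.png

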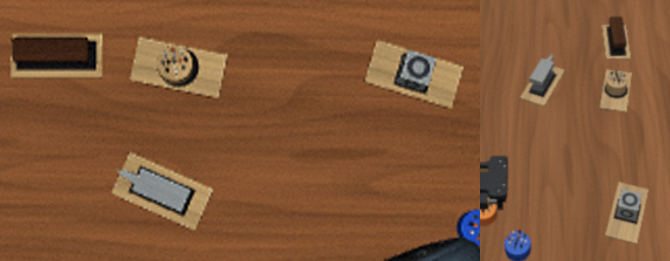

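All four stand on their boards. Seen by the same camera, the block and bur stand are about 5 mm off (roughly -3, +4 mm), inside the limit. There is time in hand, so I regrip both and shift them.

```bash
python3 -m handwheel '[[0.16,0.06,0,0,0,-0.08],[0.16,0.06,0,0,0,-0.08],[0.16,0.06,0,0,0,-0.08],[0.16,0.06,0,0,0,-0.08],[0.16,0.06,0,0,0,-0.08],[0.16,0.06,0,0,0,-0.08],[0.16,0.06,0,0,0,-0.08],[0.16,0.06,0,0,0,-0.08]]'
python3 -m handwheel '[[0.1674,0.0701,-0.06,0,0,-0.073],[0.1674,0.0701,-0.06,0,0,-0.073],[0.1674,0.0701,-0.06,0,0,-0.073],[0.1674,0.0701,-0.06,0,0,-0.073],[0.1674,0.0701,-0.06,0,0,-0.073],[0.1674,0.0701,-0.06,0,0,-0.073],[0.1674,0.0701,-0.06,0,0,-0.073],[0.1674,0.0701,-0.06,0,0,-0.073]]'
python3 -m handwheel '[[0,0,-0.02,0,0,0],[0,0,-0.05,0,0,0],[0,0,-0.07,0,0,0],[0,0,-0.09,0,0,0],[0,0,-0.1,0,0,0],[0,0,-0.105,0,0,0],[0,0,-0.105,0,0,0],[0,0,-0.105,0,0,0]]'
python3 -m handwheel '[[0,0,0,0,0,0],[0,0,0,0,0,0],[0,0,0,0,0,0],[0,0,0,0,0,0],[0,0,0,0,0,0],[0,0,0,0,0,0],[0,0,0,0,0,0],[0,0,0,0,0,0]]' -1
python3 -m handwheel '[[0,0,0.01,0,0,0],[0,0,0.01,0,0,0],[0.002,-0.004,0.01,0,0,0],[0.002,-0.004,0.01,0,0,0],[0.002,-0.004,0.005,0,0,0],[0.002,-0.004,0.001,0,0,0],[0.002,-0.004,0.001,0,0,0],[0.002,-0.004,0.001,0,0,0]]'
python3 -m handwheel '[[0,0,0,0,0,0],[0,0,0,0,0,0],[0,0,0,0,0,0],[0,0,0,0,0,0],[0,0,0,0,0,0],[0,0,0,0,0,0],[0,0,0,0,0,0],[0,0,0,0,0,0]]' 0.5
python3 -m handwheel '[[0,0,0.02,0,0,0],[0,0,0.05,0,0,0],[0,0,0.08,0,0,0],[0,0,0.11,0,0,0],[0,0,0.11,0,0,0],[0,0,0.11,0,0,0],[0,0,0.11,0,0,0],[0,0,0.11,0,0,0]]'
```

```text
time_s: 33.2
position: [0.4586, -0.3379, 0.1999]
tcp_rot: [[0.121, 0.993, -0.002], [0.993, -0.121, 0.001], [0.001, -0.002, -1.0]]
force: [0.3, 0.3, 0.4]
opening: 0.75
grasp_force: 0.0
time_s: 33.87
position: [0.6252, -0.2701, 0.1402]
tcp_rot: [[0.267, 0.964, -0.002], [0.964, -0.267, 0.0], [-0.0, -0.002, -1.0]]
force: [-0.6, -1.1, -0.4]
opening: 0.75
grasp_force: 0.0
time_s: 34.53
position: [0.6271, -0.2702, 0.0364]
tcp_rot: [[0.267, 0.964, 0.001], [0.964, -0.267, -0.001], [-0.001, 0.001, -1.0]]
force: [-0.0, -0.3, 0.5]
opening: 0.751
grasp_force: 0.0
time_s: 35.2
position: [0.6272, -0.2692, 0.0358]
tcp_rot: [[0.266, 0.964, 0.001], [0.964, -0.266, -0.0], [-0.0, 0.001, -1.0]]
force: [-0.5, 0.6, 4.6]
opening: 0.475
grasp_force: 30.0
time_s: 35.87
position: [0.6287, -0.2731, 0.0357]
tcp_rot: [[0.266, 0.964, -0.001], [0.964, -0.266, 0.0], [0.0, -0.001, -1.0]]
force: [0.6, -0.2, -3.3]
opening: 0.473
grasp_force: 30.0
time_s: 36.53
position: [0.629, -0.2732, 0.0363]
tcp_rot: [[0.266, 0.964, 0.0], [0.964, -0.266, -0.0], [-0.0, 0.0, -1.0]]
force: [-0.0, 0.4, -1.1]
opening: 0.747
grasp_force: 0.0
time_s: 37.2
position: [0.6278, -0.2725, 0.1446]
tcp_rot: [[0.266, 0.964, -0.003], [0.964, -0.266, 0.002], [0.001, -0.003, -1.0]]
force: [0.3, 0.1, -0.6]
opening: 0.747
grasp_force: 0.0
```

```bash
python3 -m handwheel '[[0,0.17,0,0,0,-0.115],[0,0.17,0,0,0,-0.115],[0,0.17,0,0,0,-0.115],[0,0.17,0,0,0,-0.115],[0,0.17,0,0,0,-0.115],[0,0.17,0,0,0,-0.115],[0,0.17,0,0,0,-0.115],[0,0.17,0,0,0,-0.115]]' 0.6
python3 -m handwheel '[[-0.001,0.186,0,0,0,-0.116],[-0.001,0.186,0,0,0,-0.116],[-0.001,0.186,0,0,0,-0.116],[-0.001,0.186,0,0,0,-0.116],[-0.001,0.186,0,0,0,-0.116],[-0.001,0.186,0,0,0,-0.116],[-0.001,0.186,0,0,0,-0.116],[-0.001,0.186,0,0,0,-0.116]]'
python3 -m handwheel '[[0,0,-0.02,0,0,0],[0,0,-0.05,0,0,0],[0,0,-0.07,0,0,0],[0,0,-0.09,0,0,0],[0,0,-0.105,0,0,0],[0,0,-0.112,0,0,0],[0,0,-0.112,0,0,0],[0,0,-0.112,0,0,0]]'
python3 -m handwheel '[[0,0,0,0,0,0],[0,0,0,0,0,0],[0,0,0,0,0,0],[0,0,0,0,0,0],[0,0,0,0,0,0],[0,0,0,0,0,0],[0,0,0,0,0,0],[0,0,0,0,0,0]]' -1
python3 -m handwheel '[[0,0,0.01,0,0,0],[0,0,0.01,0,0,0],[0.003,-0.004,0.01,0,0,0],[0.003,-0.004,0.01,0,0,0],[0.003,-0.004,0.005,0,0,0],[0.003,-0.004,0.001,0,0,0],[0.003,-0.004,0.001,0,0,0],[0.003,-0.004,0.001,0,0,0]]'
python3 -m handwheel '[[0,0,0,0,0,0],[0,0,0,0,0,0],[0,0,0,0,0,0],[0,0,0,0,0,0],[0,0,0,0,0,0],[0,0,0,0,0,0],[0,0,0,0,0,0],[0,0,0,0,0,0]]' 0.6
python3 -m handwheel '[[0,0,0.02,0,0,0],[0,0,0.05,0,0,0],[0,0,0.08,0,0,0],[0,0,0.11,0,0,0],[0,0,0.14,0,0,0],[0,0,0.17,0,0,0],[0,0,0.17,0,0,0],[0,0,0.17,0,0,0]]'
python3 -m handwheel '[[-0.16,-0.24,0,0,0,0],[-0.16,-0.24,0,0,0,0],[-0.16,-0.24,0,0,0,0],[-0.16,-0.24,0,0,0,0],[-0.16,-0.24,0,0,0,0],[-0.16,-0.24,0,0,0,0],[-0.16,-0.24,0,0,0,0],[-0.16,-0.24,0,0,0,0]]'
python3 -m handwheel '[[-0.16,-0.24,0,0,0,0],[-0.16,-0.24,0,0,0,0],[-0.16,-0.24,0,0,0,0],[-0.16,-0.24,0,0,0,0],[-0.16,-0.24,0,0,0,0],[-0.16,-0.24,0,0,0,0],[-0.16,-0.24,0,0,0,0],[-0.16,-0.24,0,0,0,0]]'
python3 - <<'E'
from h import *
im,d=snap('top','top10'); W=world('top',d); 
cv2.imwrite('pics/c10.png',cv2.resize(im[145:270,180:410],(800,435),interpolation=2))
T={'dome':(379,180,.046,.03),'anvil':(257,236,.055,.036),'brush':(207,171,.045,.028),'bur':(265,177,.035,.022)}
for n,(u,v,zt,z) in T.items():
    m=np.zeros(W.shape[:2],np.uint8); m[v-26:v+26,u-26:u+26]=1; m&=(W[...,2]>z)&(W[...,2]<.08)
    k,l,s,c=cv2.connectedComponentsWithStats(m.astype(np.uint8)); l=l==1+s[1:,4].argmax(); vv,uu=np.where(l)
    P=onplane('top',np.c_[uu,vv].astype(float),zt); print(n,fit(P),P.mean(0).round(4),'z',np.median(W[l][:,2]).round(4))
E
```

```text
time_s: 37.87
position: [0.629, -0.1046, 0.1455]
tcp_rot: [[0.48, 0.878, -0.001], [0.878, -0.48, -0.0], [-0.001, -0.0, -1.0]]
force: [-0.5, -0.1, 0.2]
opening: 0.801
grasp_force: 0.0
time_s: 38.53
position: [0.6285, 0.0808, 0.146]
tcp_rot: [[0.669, 0.743, 0.0], [0.743, -0.669, -0.001], [-0.0, 0.001, -1.0]]
force: [0.6, -0.4, 0.2]
opening: 0.802
grasp_force: 0.0
time_s: 39.2
position: [0.6285, 0.0813, 0.0343]
tcp_rot: [[0.669, 0.743, 0.0], [0.743, -0.669, -0.0], [-0.0, 0.0, -1.0]]
force: [0.8, -0.1, 0.1]
opening: 0.801
grasp_force: 0.0
time_s: 39.87
position: [0.6281, 0.0829, 0.0345]
tcp_rot: [[0.667, 0.745, 0.0], [0.745, -0.667, -0.0], [0.0, 0.0, -1.0]]
force: [-0.4, 0.3, 1.4]
opening: 0.383
grasp_force: 30.0
time_s: 40.53
position: [0.6304, 0.0788, 0.0345]
tcp_rot: [[0.668, 0.744, -0.002], [0.744, -0.668, 0.0], [-0.001, -0.001, -1.0]]
force: [0.3, 0.4, -1.1]
opening: 0.38
grasp_force: 30.0
time_s: 41.2
position: [0.631, 0.0788, 0.0353]
tcp_rot: [[0.668, 0.745, 0.0], [0.745, -0.668, 0.0], [0.0, 0.0, -1.0]]
force: [-0.3, 0.3, 0.5]
opening: 0.787
grasp_force: 0.0
time_s: 41.87
position: [0.6323, 0.0788, 0.2078]
tcp_rot: [[0.668, 0.745, 0.005], [0.745, -0.668, -0.0], [0.003, 0.004, -1.0]]
force: [0.3, -0.5, -0.7]
opening: 0.799
grasp_force: 0.0
time_s: 42.53
position: [0.4667, -0.1655, 0.2038]
tcp_rot: [[0.672, 0.74, -0.005], [0.74, -0.672, -0.0], [-0.003, -0.004, -1.0]]
force: [0.5, -0.4, -0.1]
opening: 0.799
grasp_force: 0.0
time_s: 43.2
position: [0.308, -0.4073, 0.2043]
tcp_rot: [[0.672, 0.74, -0.001], [0.74, -0.672, -0.004], [-0.003, 0.002, -1.0]]
force: [0.5, -0.7, 0.3]
opening: 0.798
grasp_force: 0.0
dome [ 625.1 -268.8   46.8   44.   -14.7] [ 0.6257 -0.269   0.046 ] z 0.0461
anvil [444.3 108.5 104.7  34.4  67.7] [0.4406 0.0997 0.055 ] z 0.0542
brush [637.6 261.8 108.5  33.7 -88.4] [0.6376 0.262  0.045 ] z 0.0439
bur [626.6  78.6  52.4  48.3   2. ] [0.626  0.0794 0.035 ] z 0.0349
```

View pics/c10.png

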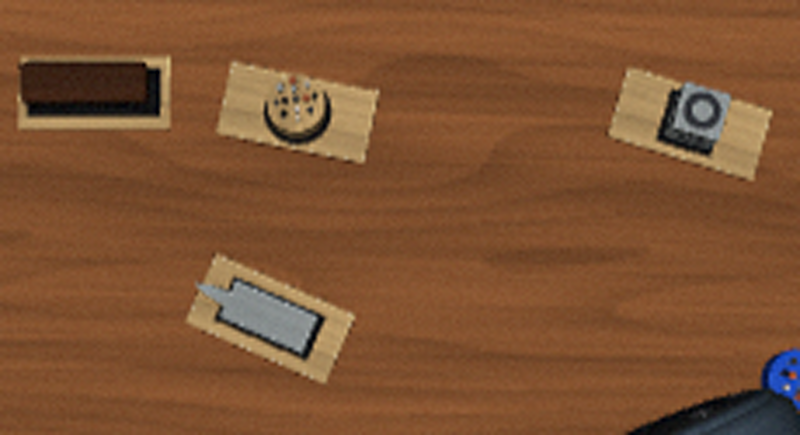

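Each tool now sits within about 3 mm of its inlay centre (bur stand at (297,105), block (700,110), anvil (265,315), brush (85,83)) and is lined up. I hand the job in.

```bash
python3 -c "
from rig import bot
print(bot.hand_in())"
```

```text
the job is handed in; nothing more can be done
None
```

I put all four tools back on their own boards and handed the job in; the last top-camera picture shows each upright, lined up and within about 4 mm of its inlay centre, and I never went near the torch or the jar (no verdict came back).

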